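Lock the catch tray into the polishing hood

TASK

Slide the shallow metal catch tray, handle towards you, flat along the bench into the slot under the polishing hood's visor; push it in against the sprung buffer, move it all the way to the left so that its front edge sits behind the catch block, and let go so that the spring holds it locked there. Leave the other things on the bench where they are.

Things in the scene. Friction and masses are not known exactly. Their poses are not given: they have to be found in the camera images.
- tray: loose shallow aluminium tray, 0.35 kg, a third more or less; 120 long (x) x 80 wide (y) x 14 mm high. Origin on its underside, below the middle of its black upright handle, 14 mm in from the front edge: tray spans x -14 to 106, y -40 to 40 mm. Handle block 18 (x) x 24 (y) mm, top 60 mm above the bench. +x points from handle to the plain end, which enters the slot first; z up
- hood: fixed clear polishing hood, lathe motor on its right, mouth towards the robot. Origin on the bench (the tray slides on it) on the mouth's centre line; x into the hood, y left, z up; mm here and in the points. Handle x: meets buffer at -10, front edge clears catch block above 0, buffer bottoms at 8; locked: x 0, y up to 24. Clear side panels, 4 thick, at y -93 and 113, x -20 to 205
- guide (a point): front end of the slot's right guide, on its inner face at bench height, at hood x -30, y -43. The guide is 30 mm high and runs in to hood x 125
- catch (a point): inner right corner, at bench height, of the steel catch block left of the mouth: hood x -14, y 43. The block is 16 mm high and spans hood x -30 to -14, y 43 to 70, so the mouth is 86 mm wide. Behind it the slot widens to a pocket: left wall's inner face at hood y 64, 30 mm high
- bridge (a point): middle of the front lower edge of the clear bridge over the slot: hood x 50, y 10.5, 20.5 mm above the bench. The bridge is flat, 4 mm thick and runs in to hood x 120, across the slot's full width
- visor_edge (a point): middle of the visor's lower edge, a 10 mm steel bar across the whole hood at hood x -20, its axis 210 mm above the bench. Inward from it the clear visor slopes up to 318 mm high at hood x 60. An upright gripper meets it with the handle at about hood x -70; one leaning back towards the robot by about 30 degrees can follow it home
- buffer (a joint): how far the sprung rubber buffer at the back of the slot is pressed in, m: 0 at rest (face at hood x 96 mm, y 18 to 62 mm, 16 mm high), 0.010 with the tray locked behind the catch block, 0.018 bottomed on a rigid stop. It pushes back with about 3 N at 0, 6.6 N at 0.018; sideways, expect about as much friction again
- model_box: bystander: white closed box, 85 x 105 x 45 mm, loose, origin at the centre of its underside
- model: bystander: small plaster dental model on a round base 64 mm across, 29 mm high, loose, origin at the centre of its underside
- jar: bystander: white jar, 66 mm across, 85 mm high, loose, origin at the centre of its underside
Things that resemble listed ones, but are neither listed nor needed, are in the scene too. What is shaped like the tray but brown is not meant.

How it is judged:
By the outcome, as a careful person would: the job done as asked, in the order asked, and still so for the second after the job is handed in, with the robot touching nothing.
It also fails if it takes over 58 s, if anything falls off the work surface, if the arm or the gripper's body presses on something with over 40 N, if the wrist force passes 120 N, or if a joint passes its speed limit or range.

ROBOT

A 6-joint arm with a two-finger parallel gripper is mounted at the origin on the work surface. World frame = base frame: x ahead of the robot, y to its left, z up, the work surface at z = 0. Lengths are in mm, angles in rad, forces in N, time in s.
With the tool pointing down it reaches from about 275 to 1000 mm from the base axis. Payload 8.4 kg.
Tool frame: the origin (TCP) lies midway between the tips of the shut fingers; the grasp point (between the pads) lies 19 mm behind it; z points along the fingers, y is the line along which they close (so a half turn about z gives the same grasp; the last joint's range is limited). The gripper opens to 85 mm and grips with 20 to 120 N. Pads are 22 mm wide; open, the fingers measure 114 mm over their backs; the gripper's body (76 mm by 85 mm) begins 54 mm behind the grasp point. The pads swing forward as they close: fully open they stand 13 mm farther back than shut.
Start: joints at [-1.283, 0.353, 1.633, -0, 1.155, -0.002], TCP at [178.599, -598.941, 231.281] pointing down, gripper open.
Joint ranges: [-2.63, 2.63], [-0.92, 2.1], [0.06, 2.66], [-1.3, 4.44], [0, 2.69], [-3.02, 3.02]. Speed limits (rad/s): [2.22, 2.22, 2.79, 3.14, 3.14, 3.14].

INTERFACE

Orientations are given as [roll, pitch, yaw] about the fixed x, y, z axes, in that order (R = Rz(yaw) Ry(pitch) Rx(roll)).
In Python, from rig import r, cams gives the robot as it stands. The module is installed in compiled form; this text tells all that it offers.
- The arm moves only by the tool send_rows, never from a script. Its argument "targets" is one flat list of numbers, 7 for each row, row after row: the shift along the tool's x, y, z in m, then the turn, a rotation vector about the tool's x, y, z in rad, then the opening, from -1 (shut) to 1 (fully open). In form: [tx, ty, tz, wx, wy, wz, fingers, tx, ty, tz, wx, wy, wz, fingers, ...]. A call has 1 to 12 rows; each row is the pose to reach, as a shift and turn from the pose commanded when the call began, along the tool's axes at that moment; what a row does not reach only later rows make up. A row lasts 1/12 s, in which the tool goes at most 41.7 mm and 7.16 degrees, less where a joint would pass 70% of its speed; a pose out of reach is approached as far as the arm can. A call with a gripper value outside its range is refused whole. The fingers move at their own pace and stop on an object; "grip_force" is the grip in N (left out, the last holds). Time passes only in rows, so rows that repeat a pose let the fingers close. It gives the time, the measured TCP pose, the force, the opening and the grip force at its end, in the units of the state.
- r.sense(): the state, without advancing time (a new reading comes with each control period).
- cams.grab_frame(name): name is "scene" or "side" or "wrist"; returns a dict with "color" (480x640x3 uint8, blue, green, red), "fx", "fy", "cx", "cy" (pixels), "xyz" and "attitude" of the camera in the world. Camera axes: x right, y down, z forward; pixel columns grow to the right and rows downward; lengths in mm; the calibration is good to about 2 mm. A picture is of the moment at which its call begins. There is no depth.
- r.sign_off(): hands the job in; it is judged then, once.
The state is a dict: "clock": time; "qpos": joint angles; "qvel": joint speeds; "joint_efforts": joint torques, N m; "eef_pos": TCP position; "tcp_rot": TCP orientation; "contact_force": force on the tool from outside, world axes, zero at the start; "wrist_torque": the same for the moment, N m; "opening": opening from 0.0 (shut) to 1.0 (fully open); "grasp_force": force on a finger pad.
Only numpy, scipy, OpenCV 4.12 (cv2) and the standard library are available. Lean on these libraries where they do the work, as an engineer would, in place of code of your own. Each camera call takes 0.05 s, during which the arm holds its last target. There are 200 camera calls.

## Working session

There is one attempt and no reset: what is moved stays moved. The work goes in short steps, Python scripts to look and compute and a tool call to move; the robot and the scene stay as the last step left them, time stands still between calls to the robot, and variables do not carry over. Pictures are saved under pics/ and viewed, at most 10 in all, crops included, and the job is handed in when it is done.

Besides the shell and the picture viewer there is one more tool, called after "Emit:" as name(argument=value, ...) on one line, values as JSON. send_rows: Moves the arm, as the interface text tells. Its arguments: {"type":"object","properties":{"targets":{"type":"array"},"grip_force":{"type":"number"}},"required":["targets"]}

```bash
mkdir -p pics
cat > h.py <<'E'
import numpy as np, cv2, json
from rig import r, cams
from scipy.spatial.transform import Rotation as R
def rot(a):
    a=np.array(a,float)
    if a.shape==(3,3): return a
    return (R.from_euler('xyz',a) if a.size==3 else R.from_quat(a)).as_matrix()
def ray(f,u,v,z):
    d=rot(f['attitude'])@np.array([(u-f['cx'])/f['fx'],(v-f['cy'])/f['fy'],1]); o=np.array(f['xyz'],float)
    return o+d*(z-o[2])/d[2]
def proj(f,p):
    q=rot(f['attitude']).T@(np.array(p,float)-f['xyz']); return np.array([f['fx']*q[0]/q[2]+f['cx'],f['fy']*q[1]/q[2]+f['cy']])
def save(f,n):
    cv2.imwrite(f'pics/{n}.png',f['color']); json.dump({k:(np.array(v).tolist()) for k,v in f.items() if k!='color'},open(f'pics/{n}.json','w'))
def load(n):
    return json.load(open(f'pics/{n}.json'))
E
python3 - <<'E'
from h import *
for n in ['scene','side','wrist']:
    f=cams.grab_frame(n); save(f,n); print(n,{k:np.round(v,3).tolist() for k,v in f.items() if k!='color'})
print(r.sense())
E
```

```text
scene {'fx': 496.026, 'fy': 496.026, 'cx': 310.726, 'cy': 244.332, 'xyz': [471.883, -377.801, 930.351], 'attitude': [-2.597, -0.002, -0.213]}
side {'fx': 537.644, 'fy': 537.644, 'cx': 310.256, 'cy': 237.774, 'xyz': [-65.355, 804.531, 933.648], 'attitude': [-2.256, -0.007, -2.415]}
wrist {'fx': 380.35, 'fy': 380.35, 'cx': 320.785, 'cy': 234.947, 'xyz': [255.528, -575.143, 372.27], 'attitude': [2.819, 0.002, -1.281]}
{'clock': 0.15, 'qpos': array([-1.28342936e+00,  3.53518748e-01,  1.63390250e+00, -4.07826923e-06,
        1.15520292e+00, -2.40953378e-03]), 'qvel': array([ 0.00037574, -0.00218699, -0.00197212,  0.00069466,  0.00074379,
       -0.0003407 ]), 'joint_efforts': array([-9.85336783e-05, -6.05634499e+01, -3.42338455e+01, -2.53088081e-05,
        6.08167364e-03, -2.38140643e-05]), 'eef_pos': array([ 178.48556621, -598.62711432,  230.74161627]), 'tcp_rot': array([-3.14056113e+00,  1.24393616e-06,  2.89778145e-01]), 'contact_force': array([-0.05558821, -0.34352165, -0.01707386]), 'wrist_torque': array([-0.00693235, -0.0143084 ,  0.00875112]), 'grasp_force': 0.0, 'opening': 1.0007351209770543}
```

View pics/scene.png

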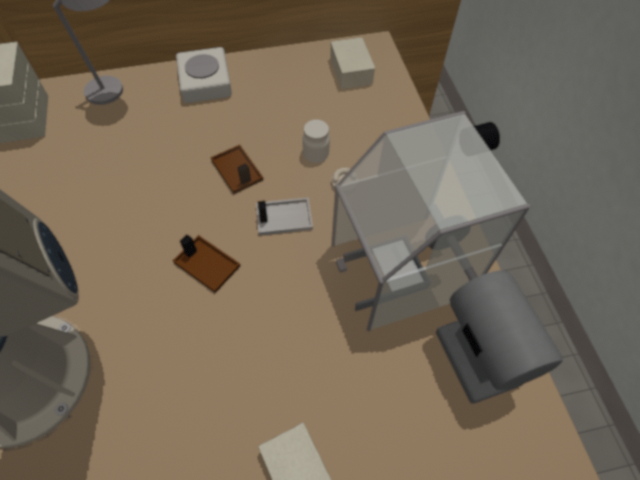

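View pics/side.png

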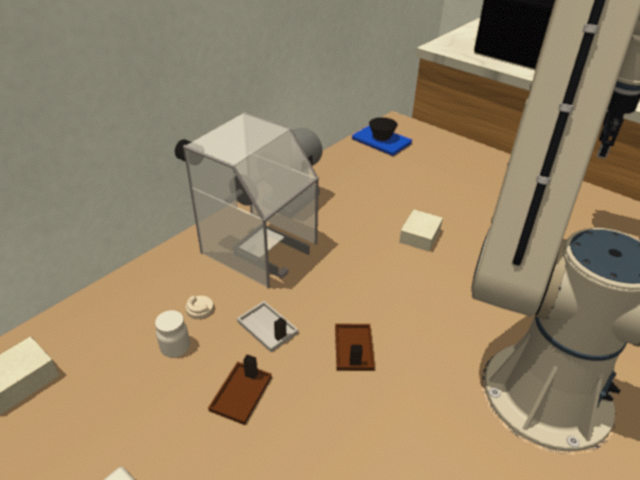

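Candidates for the tray: grey tray at scene (285,215) and side (267,326); brown look-alikes at scene (237,170) and (206,263), side (355,347) and (240,392). I choose the grey one and check it in close crops.

Run:
```python
import cv2
a=cv2.imread('pics/scene.png')[170:330,240:440]; cv2.imwrite('pics/c1.png',cv2.resize(a,(800,640)[:2],interpolation=cv2.INTER_CUBIC)[:600])
b=cv2.imread('pics/side.png')[220:360,180:340]; cv2.imwrite('pics/c2.png',cv2.resize(b,None,fx=4.25,fy=4.25,interpolation=cv2.INTER_CUBIC))
```

```text
(no output)
```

View pics/c1.png

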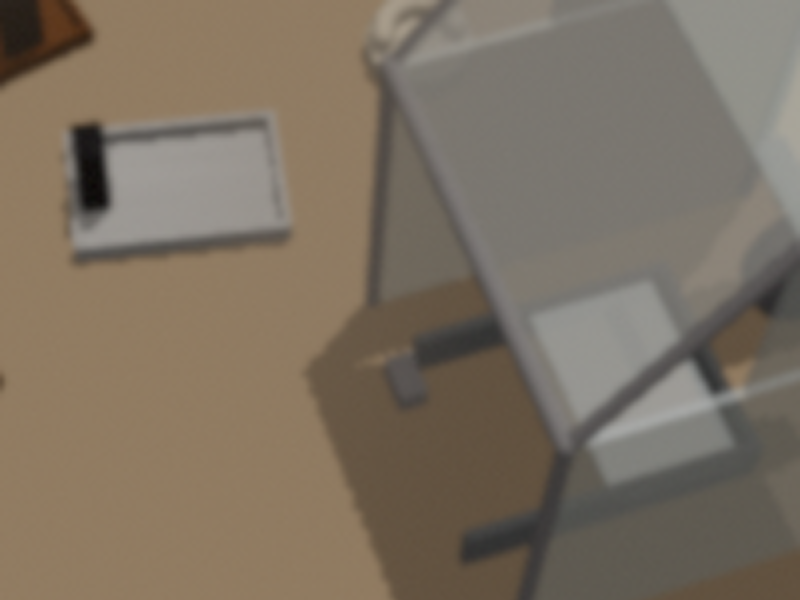

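View pics/c2.png

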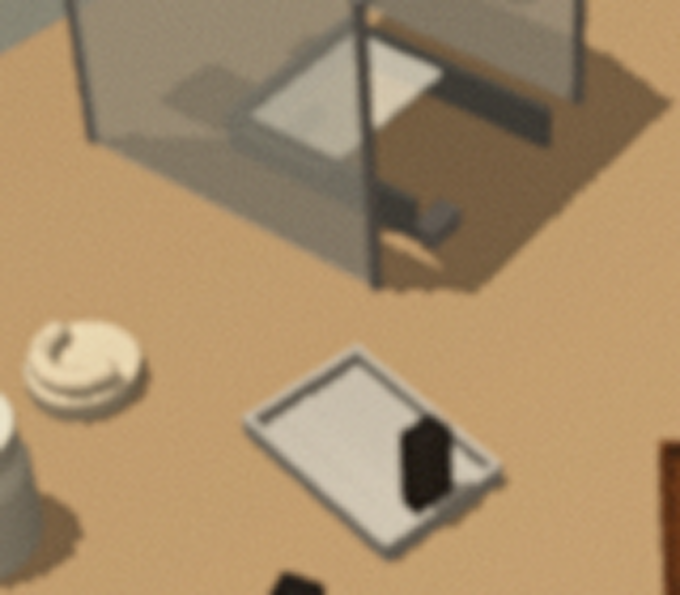

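Run:
```python
from h import *
S=load('scene');D=load('side')
s=lambda u,v:(240+u/4,170+v/4); d=lambda u,v:(180+u/4.25,220+v/4.25)
def show(n,f,p,z): q=ray(f,*p,z); print(n,q.round(1)[:2]); return q[:2]
print('tray'); T={}
for n,a,b in [('fl',(68,128),(390,550)),('fr',(73,250),(500,466)),('pr',(288,228),(358,350)),('pl',(270,114),(248,420))]:
    T[n]=(show(n+' S',S,s(*a),14), show(n+' D',D,d(*b),14))
for n,a,b,z in [('guide',(462,535),(551,107),30),('guide0',(465,562),(549,146),0),('postL',(372,305),(377,288),0),('postR',(520,632),(578,100),0),('catchBR',(427,398),(460,210),16)]:
    show(n+' S',S,s(*a),z); show(n+' D',D,d(*b),z)
for n,a in [('catch fl',(388,360)),('bl',(413,352)),('fr',(400,405))]: show(n,S,s(*a),16)
show('barL',S,s(388,65),210); show('barR',S,s(570,450),210)
show('barL D',D,(265,221),210)
for i in (0,1):
    fl,fr,pr,pl=[T[k][i] for k in('fl','fr','pr','pl')]
    print('len',np.linalg.norm(pr-fr),np.linalg.norm(pl-fl),np.linalg.norm(fl-fr),np.linalg.norm(pl-pr))
    v=(pr+pl-fr-fl)/2; yaw=np.arctan2(v[1],v[0]); c=(fl+fr+pl+pr)/4; print('yaw',yaw,'orig',c-46*v/np.linalg.norm(v))
```

```text
tray
fl S [495.4 300.4]
fl D [486.5 298.7]
fr S [485.2 218.4]
fr D [482.8 220.5]
pr S [603.4 207.6]
pr D [598.2 211.3]
pl S [609.9 285.9]
pl D [605.1 287.1]
guide S [646.6   2. ]
guide D [645.3  -2.4]
guide0 S [ 6.501e+02 -1.000e-01]
guide0 D [ 6.448e+02 -2.000e-01]
postL S [639.6 157.7]
postL D [635.4 160.1]
postR S [667.1 -42.3]
postR D [660.8 -45.9]
catchBR S [651.5  87.3]
catchBR D [633.3  92. ]
catch fl [637.  113.8]
bl [651.1 115.7]
fr [636.7  86.3]
barL [638.9 159.7]
barR [664.2 -46.8]
barL D [632.2 162.4]
len 118.69407329036632 115.40640584896448 82.72529287529129 78.55224556810069
yaw -0.10808223641592213 orig [502.72633715 258.0479851 ]
len 115.8006006766546 119.16740698273351 78.28781580177971 76.13629803684746
yaw -0.08856393021015109 orig [497.32071288 258.4846806 ]
```

```bash
cat >> h.py <<'E'
def Rt(yaw,tilt=np.pi/6):  # tool rotation: x_t away from hood, leaning back
    c,s=np.cos(tilt),np.sin(tilt)
    return R.from_euler('z',yaw).as_matrix()@np.array([[-c,0,s],[0,1,0],[-s,0,-c]])
def delta(p,Rm,base=None):
    st=r.sense(); p0,R0=base if base else (st['eef_pos'],rot(st['tcp_rot']))
    print('rel',np.round(R0.T@(np.array(p)-p0)/1e3,4).tolist(),np.round(R.from_matrix(R0.T@Rm).as_rotvec(),4).tolist())
    return np.array(p,float),Rm
def grasp_tcp(o,Rm,h=42,back=0): # o: handle origin xy
    return np.array([o[0],o[1],h])+(19-back)*Rm[:,2]
E
python3 - <<'E'
from h import *
w1=delta([400,-150,290],R.from_euler('xyz',[np.pi,0,1.7]).as_matrix())
Rm=Rt(-.098); p=grasp_tcp((500,258),Rm,42,110); print(p)
delta(p,Rm,w1)
E
```

```text
rel [0.3405, -0.3667, -0.0589] [-0.0009, -0.0007, -1.4102]
[454.71831619 262.45186605 120.80831174]
rel [0.402, 0.1074, 0.1692] [-0.3512, -0.4417, -1.3108]
```

Emit:
send_rows(targets=[0.34,-0.367,-0.06,0,0,-1.41,1,0.34,-0.367,-0.06,0,0,-1.41,1,0.34,-0.367,-0.06,0,0,-1.41,1,0.34,-0.367,-0.06,0,0,-1.41,1,0.34,-0.367,-0.06,0,0,-1.41,1,0.34,-0.367,-0.06,0,0,-1.41,1,0.34,-0.367,-0.06,0,0,-1.41,1,0.34,-0.367,-0.06,0,0,-1.41,1,0.34,-0.367,-0.06,0,0,-1.41,1,0.34,-0.367,-0.06,0,0,-1.41,1,0.34,-0.367,-0.06,0,0,-1.41,1,0.34,-0.367,-0.06,0,0,-1.41,1])

```text
clock: 1.15
eef_pos: [398.1, -151.6, 291.2]
tcp_rot: [3.141, 0.0, 1.707]
contact_force: [1.0, -0.6, -1.0]
opening: 0.997
grasp_force: 0.0
```

Run:
```python
from h import *
st=r.sense();print(st['clock'],st['eef_pos'],st['tcp_rot'],st['qpos'])
Rm=Rt(-.098); p=grasp_tcp((500,258),Rm,42,110)
delta(p,Rm)
```

```text
1.15 [ 398.10769531 -151.58704931  291.19791582] [3.14119258e+00 2.33842698e-04 1.70685786e+00] [-3.67330448e-01 -2.93156594e-02  1.95802921e+00 -1.26402139e-05
  1.21241585e+00 -5.03387592e-01]
rel [0.4026, 0.1122, 0.1703] [-0.3493, -0.4421, -1.3042]
```

Emit:
send_rows(targets=[0.4,0.11,0.17,-0.35,-0.44,-1.3,1,0.4,0.11,0.17,-0.35,-0.44,-1.3,1,0.4,0.11,0.17,-0.35,-0.44,-1.3,1,0.4,0.11,0.17,-0.35,-0.44,-1.3,1,0.4,0.11,0.17,-0.35,-0.44,-1.3,1,0.4,0.11,0.17,-0.35,-0.44,-1.3,1,0.4,0.11,0.17,-0.35,-0.44,-1.3,1,0.4,0.11,0.17,-0.35,-0.44,-1.3,1,0.4,0.11,0.17,-0.35,-0.44,-1.3,1,0.4,0.11,0.17,-0.35,-0.44,-1.3,1,0.4,0.11,0.17,-0.35,-0.44,-1.3,1,0.4,0.11,0.17,-0.35,-0.44,-1.3,1])

```text
clock: 2.15
eef_pos: [454.9, 262.2, 118.6]
tcp_rot: [3.14, 0.522, 3.044]
contact_force: [-0.1, -0.4, -0.0]
opening: 0.996
grasp_force: 0.0
```

Emit:
send_rows(targets=[0,0,0,0,0,0,1,0,0,0,0,0,0,1,0,0,0,0,0,0,1])

```text
clock: 2.4
eef_pos: [455.6, 256.7, 121.2]
tcp_rot: [3.138, 0.522, 3.028]
contact_force: [-0.4, -0.5, 0.3]
opening: 1.001
grasp_force: 0.0
```

Run:
```python
from h import *
st=r.sense();print(st['clock'],st['eef_pos'],st['tcp_rot'],st['qpos'])
f=cams.grab_frame('wrist'); save(f,'w1'); print(f['xyz'],f['attitude'])
Rm=Rt(-.098); p=grasp_tcp((500,258),Rm,42,110)
delta(p,Rm)
for q in [(486,300,14),(500,258,60),(610,287,14),(600,208,14)]: 
    print(q,proj(f,q).round(1))
```

```text
2.4 [455.61696353 256.71888755 121.16669484] [3.13750851 0.52204811 3.02828366] [ 0.76195444  0.24827507  2.23372184 -0.94256835  0.48920879  0.11449253]
[313.37804539 272.40707444 203.11354487] [ 2.29600696 -0.00424279  1.45993297]
rel [0.0019, 0.0056, -0.0003] [-0.0032, -0.001, -0.0137]
(486, 300, 14) [389.9 189.8]
(500, 258, 60) [330.  262.4]
(610, 287, 14) [372.1 293.2]
(600, 208, 14) [284.2 292.7]
```

View pics/w1.png

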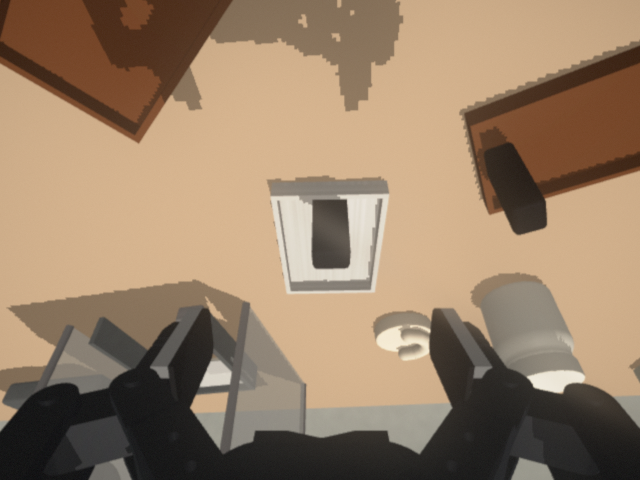

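Run:
```python
from h import *
f=load('w1')
P=[ray(f,*p,14)[:2] for p in [(387,194),(273,195),(288,293),(375,292)]]
print(np.round(P,1)); fl,fr,pr,pl=P
print([np.linalg.norm(a-b).round(1) for a,b in[(fl,fr),(pl,pr),(fl,pl),(fr,pr)]])
v=(pr+pl-fr-fl)/2; yaw=np.arctan2(v[1],v[0]); c=sum(P)/4; o=c-46*v/np.linalg.norm(v); print(yaw,o)
print('handle top', [ray(f,*p,60)[:2].round(1) for p in [(313,268),(350,267)]])
yaw=-.09
Rm=Rt(yaw); delta(grasp_tcp(o,Rm,42,40),Rm);
```

```text
[[489.6 298.2]
 [481.7 222.3]
 [600.8 211.4]
 [608.4 289.6]]
[np.float64(76.3), np.float64(78.7), np.float64(119.1), np.float64(119.6)]
-0.08151832878110615 [499.29103681 259.11088441]
handle top [array([504.5, 246.8]), array([506.2, 270. ])]
rel [0.0026, 0.0068, 0.0693] [-0.0072, -0.001, -0.0206]
```

Emit:
send_rows(targets=[0.0025,0.007,0.03,-0.007,0,-0.02,1,0.0025,0.007,0.055,-0.007,0,-0.02,1,0.0025,0.007,0.08,-0.007,0,-0.02,1,0.0025,0.007,0.095,-0.007,0,-0.02,1,0.0025,0.007,0.105,-0.007,0,-0.02,1,0.0025,0.007,0.109,-0.007,0,-0.02,1,0.0025,0.007,0.109,-0.007,0,-0.02,1,0.0025,0.007,0.109,-0.007,0,-0.02,1], grip_force=60)

```text
clock: 3.12
eef_pos: [510.3, 262.1, 32.7]
tcp_rot: [-3.135, 0.511, 3.053]
contact_force: [0.3, 0.1, -0.1]
opening: 1.001
grasp_force: 0.0
```

Run:
```python
from h import *
st=r.sense();print(st['clock'],st['eef_pos'],st['tcp_rot'],st['qpos'])
Rm=Rt(-.09); delta(grasp_tcp((499.5,258.5),Rm,42),Rm)
f=load('w1'); S=load('scene')
print('brown corner',ray(f,140,138,14),ray(S,238,264,14),ray(S,206,238,14),ray(S,188,240,60))
```

```text
3.1167 [510.25135208 262.10834024  32.7150946 ] [-3.1345647   0.51102655  3.05344788] [ 0.679204    0.48514643  2.17341933 -1.29450599  0.36629903  0.40623864]
rel [0.0043, -0.0045, 0.0058] [-0.0061, -0.0126, 0.0017]
brown corner [429.03817104 154.68653942  14.        ] [430.96578626 149.40861073  14.        ] [371.79901431 228.23743046  14.        ] [340.05738441 200.76213569  60.        ]
```

Emit:
send_rows(targets=[0.002,-0.0045,0.002,0,0,0,1,0.004,-0.0045,0.004,0,0,0,1,0.004,-0.0045,0.004,0,0,0,1])

```text
clock: 3.37
eef_pos: [508.3, 259.1, 29.6]
tcp_rot: [-3.131, 0.505, 3.054]
contact_force: [-1.1, -0.8, -0.1]
opening: 0.998
grasp_force: 0.0
```

Run:
```python
from h import *
st=r.sense();print(st['clock'],st['eef_pos'],st['tcp_rot'],st['qpos'])
Rm=Rt(-.09); delta(grasp_tcp((499.5,258.5),Rm,42),Rm)
```

```text
3.3667 [508.34126305 259.12088382  29.56767738] [-3.13134439  0.50495862  3.05413637] [ 0.67540801  0.48871348  2.17664058 -1.29491974  0.3630224   0.40498396]
rel [0.0013, -0.0014, 0.0039] [-0.009, -0.0186, 0.0023]
```

Emit:
send_rows(targets=[0,0,0,0,0,0,-1,0,0,0,0,0,0,-1,0,0,0,0,0,0,-1,0,0,0,0,0,0,-1,0,0,0,0,0,0,-1,0,0,0,0,0,0,-1,0,0,0,0,0,0,-1,0,0,0,0,0,0,-1], grip_force=60)

```text
clock: 4.03
eef_pos: [508.7, 259.1, 29.4]
tcp_rot: [-3.131, 0.505, 3.054]
contact_force: [-2.8, -0.8, 5.3]
opening: 0.273
grasp_force: 59.1
```

Run:
```python
from h import *
st=r.sense();print(st['clock'],st['eef_pos'],st['tcp_rot'],st['contact_force'],st['grasp_force'],st['opening'],st['qpos'][3])
# staging: keep grasp height; target handle in hood frame x=-175,y=0
R0=rot(st['tcp_rot']); g=st['eef_pos']-19*R0[:,2]; print('g',g)
O=np.array([672,48.]); yaw=.125; Rm=Rt(yaw,np.deg2rad(28.9))
for y in (130,28):
    Ry=Rt(-.0 if y>100 else yaw,np.deg2rad(28.9)); h=np.array([492,y,g[2]]); delta(h+19*Ry[:,2],Ry)
```

```text
4.0333 [508.7038873  259.12303199  29.41284742] [-3.13113825  0.50508659  3.05389001] [-2.7631264  -0.75412195  5.34936551] 59.052371978759766 0.2734863140015622 -1.2950280241955845
g [499.56334007 260.12614018  46.03945773]
rel [-0.0033, -0.1293, 0.0032] [-0.0529, 0.0003, -0.0768]
rel [-0.011, -0.2297, 0.0085] [-0.1133, -0.0003, -0.1862]
```

Emit:
send_rows(targets=[-0.001,-0.02,0,-0.01,0,-0.012,-1,-0.001,-0.04,0.001,-0.018,0,-0.024,-1,-0.0015,-0.06,0.001,-0.026,0,-0.036,-1,-0.002,-0.08,0.002,-0.034,0,-0.048,-1,-0.0025,-0.1,0.0025,-0.042,0,-0.06,-1,-0.0033,-0.129,0.0032,-0.053,0,-0.077,-1,-0.0045,-0.15,0.0043,-0.065,0,-0.1,-1,-0.006,-0.17,0.0053,-0.077,0,-0.122,-1,-0.0075,-0.19,0.0063,-0.09,0,-0.144,-1,-0.009,-0.21,0.0075,-0.102,0,-0.166,-1,-0.011,-0.23,0.0085,-0.113,0,-0.186,-1,-0.011,-0.23,0.0085,-0.113,0,-0.186,-1])

```text
clock: 5.03
eef_pos: [507.8, 35.0, 53.7]
tcp_rot: [-3.115, 0.459, -3.019]
contact_force: [-0.3, 0.1, -3.6]
opening: 0.269
grasp_force: 60.1
```

Run:
```python
from h import *
st=r.sense();print(st['clock'],st['eef_pos'],st['tcp_rot'],st['contact_force'],st['grasp_force'],st['opening'],st['qpos'])
R0=rot(st['tcp_rot']); g=st['eef_pos']-19*R0[:,2]; print('g',g)
f=cams.grab_frame('scene'); save(f,'s2'); w=cams.grab_frame('wrist'); save(w,'w2')
a=cv2.resize(f['color'][180:330,230:430],None,fx=4,fy=4,interpolation=cv2.INTER_CUBIC); cv2.imwrite('pics/s2c.png',a)
```

```text
5.0333 [507.81273867  34.98502863  53.70865516] [-3.11478909  0.45934579 -3.01865152] [-0.25290794  0.0701322  -3.57918619] 60.08196473121643 0.26935968462687426 [ 6.72421928e-02  3.40127033e-01  2.34080862e+00 -1.29513478e+00
  2.16747688e-03 -3.25582534e-01]
g [499.39300377  34.45772932  70.73305   ]
```

View pics/w2.png

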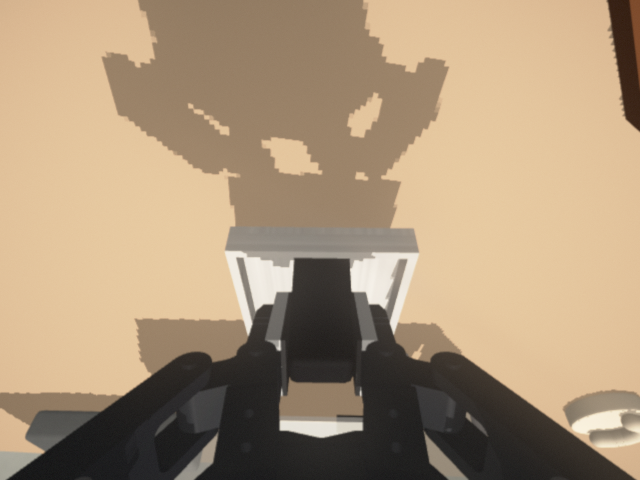

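View pics/s2c.png

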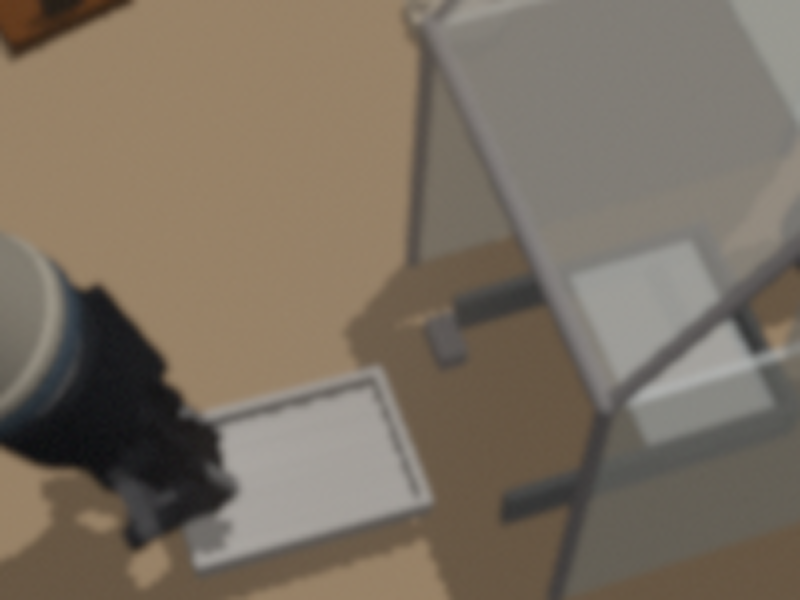

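```bash
cat > kin.py <<'E'
from h import *
from scipy.optimize import least_squares
D=[([-1.28342936,.353518748,1.6339025,0,1.15520292,-.00240953],[178.4856,-598.6271,230.7416],[-3.14056,0,.289778]),
([-.367330448,-.0293156594,1.95802921,0,1.21241585,-.503387592],[398.1077,-151.587,291.1979],[3.141192,.00023,1.706858]),
([.76195444,.24827507,2.23372184,-.94256835,.48920879,.11449253],[455.617,256.7189,121.1667],[3.1375085,.52204811,3.02828]),
([.679204,.48514643,2.17341933,-1.29450599,.36629903,.40623864],[510.2514,262.1083,32.7151],[-3.1345647,.51102655,3.0534479]),
([.67540801,.48871348,2.17664058,-1.29491974,.3630224,.40498396],[508.3413,259.1209,29.5677],[-3.13134,.504959,3.054136]),
([.0672421928,.340127033,2.34080862,-1.29513478,.00216747688,-.325582534],[507.8127,34.985,53.70866],[-3.11478909,.45934579,-3.01865152])]
Y=lambda a:R.from_euler('y',a).as_matrix(); Z=lambda a:R.from_euler('z',a).as_matrix()
def fk(q,k):
    d1,a1,a2,e,d4,L=k
    A=Z(q[0]); p=A@[a1,0,d1]; A=A@Y(q[1]); p=p+A@[0,0,a2]; A=A@Y(q[2]); p=p+A@[e,0,d4]
    A=A@Z(q[3])@Y(q[4]); p=p+A@[0,0,L]; A=A@Z(q[5])@Z(np.pi/2*SG); return p,A
SG=1
def res(k): return np.concatenate([fk(q,k)[0]-p for q,p,a in D])
K=None
for s in (1,-1):
    SG=s
    e=[R.from_matrix(fk(q,[0]*6)[1].T@rot(a)).magnitude() for q,p,a in D]
    if max(e)<.1: break
K=least_squares(res,[350,0,450,0,450,250]).x
LO=np.array([-2.6,-.9,.08,-1.25,.02,-2.95]);HI=np.array([2.6,2.05,2.6,4.4,2.65,2.95])
def ik(p,Rm,q0):
    f=lambda q:(lambda P,A:np.r_[(P-p)/100,R.from_matrix(A.T@Rm).as_rotvec()])(*fk(q,K))
    s=least_squares(f,np.clip(q0,LO+.001,HI-.001),bounds=(LO,HI)); return s.x,np.linalg.norm(s.fun)
if __name__=='__main__':
    print(SG,np.round(e,4),K.round(1),np.abs(res(K)).max())
    O=np.array([672,48.]);yaw=.125;u=np.array([np.cos(yaw),np.sin(yaw)]);l=np.array([-u[1],u[0]])
    for t in (20,25,29,33):
        for x,y in((-175,0),(-140,0),(-70,0),(0,0),(5,24)):
            o=O+x*u+y*l;Rm=Rt(yaw,np.deg2rad(t));q,n=ik(grasp_tcp(o,Rm,45),Rm,[.1,.5,2,0,.4,-1.6])
            print(t,x,y,q.round(2),round(n,3))
E
python3 kin.py
```

```text
1 [0. 0. 0. 0. 0. 0.] [288.4   1.6 567.3  57.  492.1 338.5] 1.497341222741234
20 -175 0 [ 0.03  0.4   2.28  0.27  0.12 -1.93] 0.0
20 -140 0 [ 0.04  0.43  2.21  0.19  0.16 -1.84] 0.0
20 -70 0 [ 0.05  0.5   2.06  0.11  0.24 -1.74] 0.0
20 0 0 [ 0.06  0.57  1.91  0.07  0.32 -1.7 ] 0.0
20 5 24 [ 0.1   0.57  1.9   0.02  0.32 -1.61] 0.0
25 -175 0 [ 0.03  0.4   2.32  1.29  0.04 -2.95] 0.025
25 -140 0 [ 0.03  0.43  2.26  1.3   0.04 -2.95] 0.001
25 -70 0 [ 0.05  0.49  2.12  0.34  0.1  -1.97] 0.0
25 0 0 [ 0.06  0.56  1.97  0.16  0.18 -1.79] 0.0
25 5 24 [ 0.1   0.56  1.96  0.05  0.18 -1.64] 0.0
29 -175 0 [ 0.04  0.4   2.32  1.3   0.02 -2.95] 0.091
29 -140 0 [ 0.04  0.43  2.26  1.31  0.03 -2.95] 0.067
29 -70 0 [ 0.05  0.49  2.15  1.31  0.03 -2.95] 0.019
29 0 0 [ 0.06  0.56  2.01  0.49  0.07 -2.12] 0.0
29 5 24 [ 0.1   0.56  2.01  0.16  0.07 -1.76] 0.0
33 -175 0 [ 0.04  0.4   2.32  1.31  0.02 -2.95] 0.157
33 -140 0 [ 0.05  0.43  2.26  1.31  0.02 -2.95] 0.134
33 -70 0 [ 0.05  0.49  2.15  1.32  0.02 -2.95] 0.086
33 0 0 [ 0.06  0.56  2.03  1.32  0.03 -2.95] 0.036
33 5 24 [ 0.1   0.56  2.03  1.36  0.02 -2.95] 0.031
```

Run:
```python
from kin import *
st=r.sense();R0=rot(st['tcp_rot']);g=st['eef_pos']-19*R0[:,2];print(R.from_euler('z',0).magnitude(), 'tray-dir yaw',np.arctan2(R0[1,2],R0[0,2]))
q=st['qpos']
Rm=Rt(.125,np.deg2rad(22))
for h in (68,60,52,46):
    q,n=ik(np.r_[g[:2],h]+19*Rm[:,2],Rm,q); print(h,q.round(3),round(n,4)); delta(np.r_[g[:2],h]+19*Rm[:,2],Rm)
# flipped config feasibility for regrasp
o=g[:2]
for t in (30,34,38):
  for x,y in ((-175,0),(-70,0),(5,0),(8,24)):
    O=np.array([672,48.]);u=np.array([np.cos(.125),np.sin(.125)]);l=np.array([-u[1],u[0]])
    Rm=Rt(.125,np.deg2rad(t)); q,n=ik(grasp_tcp(O+x*u+y*l,Rm,45),Rm,[.05,.5,2.1,3.1,.2,1.5]); print(t,x,q.round(2),round(n,4))
```

```text
0.0 tray-dir yaw 0.06941224518721313
68 [ 0.057  0.345  2.291  0.204  0.125 -1.837] 0.0
rel [0.0028, 0.0005, 0.0026] [-0.0246, 0.0767, -0.003]
60 [ 0.057  0.364  2.294  0.249  0.103 -1.881] 0.0
rel [0.0063, 0.0007, 0.0098] [-0.0246, 0.0767, -0.003]
52 [ 0.057  0.384  2.297  0.317  0.082 -1.949] 0.0
rel [0.0099, 0.0009, 0.017] [-0.0246, 0.0767, -0.003]
46 [ 0.057  0.399  2.299  0.396  0.066 -2.029] 0.0
rel [0.0126, 0.001, 0.0223] [-0.0246, 0.0767, -0.003]
30 -175 [0.02 0.42 2.39 2.87 0.2  1.75] 0.0
30 -70 [0.04 0.5  2.17 2.49 0.07 2.15] 0.0
30 5 [0.06 0.57 2.03 1.7  0.03 2.95] 0.0262
30 8 [0.1  0.57 2.03 1.74 0.02 2.95] 0.0272
34 -175 [0.01 0.45 2.43 2.95 0.33 1.66] 0.0
34 -70 [0.04 0.51 2.21 2.88 0.18 1.76] 0.0
34 5 [0.05 0.57 2.06 2.66 0.09 1.99] 0.0
34 8 [0.1  0.57 2.05 2.96 0.08 1.73] 0.0
38 -175 [0.01 0.48 2.47 2.98 0.47 1.62] 0.0
38 -70 [0.04 0.53 2.25 2.96 0.31 1.67] 0.0
38 5 [0.05 0.58 2.1  2.91 0.2  1.74] 0.0
38 8 [0.1  0.58 2.09 3.06 0.2  1.63] 0.0
```

Emit:
send_rows(targets=[0.003,0,0.0026,-0.025,0.077,0,-1,0.003,0,0.0026,-0.025,0.077,0,-1,0.003,0,0.0026,-0.025,0.077,0,-1,0.003,0,0.0026,-0.025,0.077,0,-1,0.003,0,0.0026,-0.025,0.077,0,-1,0.003,0,0.0026,-0.025,0.077,0,-1,0.003,0,0.0026,-0.025,0.077,0,-1,0.003,0,0.0026,-0.025,0.077,0,-1], grip_force=30)

```text
clock: 5.8
eef_pos: [504.8, 31.3, 44.3]
tcp_rot: [-3.112, 0.388, -3.019]
contact_force: [-0.8, -1.3, -4.1]
opening: 0.267
grasp_force: 60.7
```

Run:
```python
from kin import *
st=r.sense();print(st['clock'],st['eef_pos'],st['tcp_rot'],st['contact_force'],st['qpos'])
R0=rot(st['tcp_rot']);g=st['eef_pos']-19*R0[:,2];print(g)
Rm=Rt(.125,np.deg2rad(22))
for h in (60,46): delta(np.r_[g[:2],h]+19*Rm[:,2],Rm)
```

```text
5.8 [504.76589412  31.3440723   44.30300085] [-3.11180328  0.38849196 -3.01885581] [-0.79686158 -1.26089824 -4.08072393] [ 0.06418539  0.35642524  2.30298835 -0.08170239  0.09298288 -1.54363071]
[497.55685005  31.02499094  61.87934492]
rel [0.0008, 0.0006, 0.0017] [-0.0306, 0.0045, -0.0022]
rel [0.0061, 0.001, 0.0147] [-0.0306, 0.0045, -0.0022]
```

Emit:
send_rows(targets=[0.002,0.0005,0.004,-0.015,0,0,-1,0.003,0.001,0.007,-0.03,0.004,0,-1,0.0045,0.001,0.01,-0.03,0.004,0,-1,0.005,0.001,0.012,-0.03,0.004,0,-1,0.006,0.001,0.0145,-0.03,0.004,0,-1,0.006,0.001,0.0145,-0.03,0.004,0,-1], grip_force=20)

```text
clock: 6.3
eef_pos: [505.2, 31.5, 28.7]
tcp_rot: [-3.141, 0.386, -3.02]
contact_force: [-2.0, -0.9, 2.3]
opening: 0.275
grasp_force: 61.6
```

Run:
```python
from kin import *
st=r.sense();print(st['clock'],st['eef_pos'],st['tcp_rot'],st['contact_force'],st['qpos'],st['grasp_force'])
R0=rot(st['tcp_rot']);g=st['eef_pos']-19*R0[:,2];print(g)
```

```text
6.3 [505.15829851  31.49587089  28.65089994] [-3.14090419  0.38614237 -3.01952374] [-2.03007076 -0.87444361  2.29381852] [ 0.03847463  0.3962197   2.30431951  0.50214318  0.06395389 -2.14953964] 61.60951495170593
[498.05421931  30.63752937  46.25190299]
```

Emit:
send_rows(targets=[0,0,0,0,0,0,1,0,0,0,0,0,0,1,0,0,0,0,0,0,1,0,0,0,0,0,0,1,0,0,-0.01,0,0,0,1,0,0,-0.03,0,0,0,1,0,0,-0.06,0,0,0,1,0,0,-0.09,0,0,0,1,0,0,-0.12,0,0,0,1,0,0,-0.15,0,0,0,1,0,0,-0.15,0,0,0,1])

```text
clock: 7.22
eef_pos: [449.8, 23.7, 172.6]
tcp_rot: [-3.14, 0.393, -3.02]
contact_force: [1.7, -0.4, 2.0]
opening: 1.0
grasp_force: 0.0
```

```bash
cat > plan.py <<'E'
from kin import *
yaw=.125;g=np.array([498.,30.6])
RA=Rt(yaw,0.05); qA,n=ik([470,28,260],RA,[.05,.3,2.1,0,.5,-1.6]); 
RB=Rt(yaw,np.deg2rad(37)); pB=grasp_tcp(g,RB,46,140); qB,m=ik(pB,RB,[.05,.4,2.4,3.0,.4,1.6])
N=6
W=[]
for i in range(N+1):
    q=qA+(qB-qA)*i/N; q=q.copy(); q[4]=max(q[4],.4) if i<N else q[4]
    W.append((*fk(q,K),q))
if __name__=='__main__':
    st=r.sense();print(st['clock'],st['eef_pos'],st['tcp_rot'],st['qpos'].round(3))
    print(n,m); b=None
    for p,A,q in W: print(p.round(0),q.round(2)); b=delta(p,A,b)
E
python3 plan.py
```

```text
7.2167 [449.78197791  23.69565473 172.57712921] [-3.13950281  0.3927107  -3.01967929] [ 0.022 -0.018  2.317  0.083  0.452 -1.738]
2.492221957572014e-13 2.3703311075397935e-15
[470.  28. 260.] [ 0.06  0.05  1.95  0.    1.09 -1.64]
rel [-0.0525, 0.0017, -0.0729] [-0.0028, 0.3427, -0.0034]
[468. 118. 240.] [ 0.04  0.04  2.05  0.37  0.93 -0.96]
rel [-0.0086, 0.0897, 0.0209] [-0.3153, 0.0093, 0.8903]
[483. 172. 241.] [ 0.03  0.03  2.15  0.73  0.76 -0.29]
rel [0.0256, 0.0463, 0.0166] [-0.2184, 0.1462, 0.9606]
[504. 179. 243.] [0.02 0.03 2.26 1.09 0.6  0.39]
rel [0.0095, 0.0184, 0.0075] [-0.1085, 0.1828, 1.0118]
[512. 145. 230.] [0.01 0.02 2.36 1.46 0.43 1.06]
rel [-0.0067, 0.0369, -0.0038] [-0.0413, 0.1793, 1.0428]
[489. 125. 212.] [-0.    0.01  2.46  1.82  0.4   1.74]
rel [-0.0033, 0.0331, -0.01] [0.0588, 0.0605, 1.0533]
[426.  22. 143.] [-0.02 -0.    2.56  2.18  0.1   2.41]
rel [0.1289, 0.0436, -0.0344] [0.1822, 0.3013, 1.0523]
```

```bash
sed -i 's/RB,46,140)/RB,46,60)/; s/max(q\[4\],.4)/max(q[4],.5)/; s/\[.05,.4,2.4,3.0,.4,1.6\]/[.01,.4,2.5,2.98,.4,1.6]/' plan.py; python3 plan.py
```

```text
7.2167 [449.78197791  23.69565473 172.57712921] [-3.13950281  0.3927107  -3.01967929] [ 0.022 -0.018  2.317  0.083  0.452 -1.738]
2.492221957572014e-13 6.372031484152714e-12
[470.  28. 260.] [ 0.06  0.05  1.95  0.    1.09 -1.64]
rel [-0.0525, 0.0017, -0.0729] [-0.0028, 0.3427, -0.0034]
[464. 153. 231.] [ 0.05  0.09  2.04  0.49  0.96 -1.08]
rel [-0.0082, 0.1249, 0.029] [-0.3974, 0.0867, 0.8353]
[491. 227. 237.] [ 0.04  0.13  2.14  0.97  0.83 -0.53]
rel [0.0258, 0.0697, 0.0261] [-0.2616, 0.2072, 0.9305]
[535. 235. 238.] [0.03 0.17 2.23 1.46 0.7  0.03]
rel [0.0076, 0.0419, 0.0138] [-0.1487, 0.2256, 0.9949]
[564. 185. 210.] [0.02 0.21 2.33 1.94 0.57 0.58]
rel [-0.0021, 0.0643, -0.0029] [-0.0899, 0.229, 1.0274]
[556. 115. 165.] [0.02 0.25 2.42 2.43 0.5  1.14]
rel [0.0393, 0.0718, -0.0153] [0.0213, 0.2265, 1.0314]
[474.  28.  79.] [0.01 0.29 2.52 2.91 0.31 1.7 ]
rel [0.1266, 0.0681, -0.0342] [0.0964, 0.3342, 1.0268]
```

```bash
cat > plan2.py <<'E'
from plan import *
b=None; st=r.sense(); q=qA; V=[]
for i,(p,A,_) in enumerate(W):
    P=np.array([470,28,260.])+np.array([25,0,-120])*max(0,i-3)/3
    q,n=ik(P,A,q); V.append((P,A)); print(P.round(0),q.round(2),round(n,3)); b=delta(P,A,b)
E
python3 plan2.py
```

```text
[470.  28. 260.] [ 0.06  0.05  1.95  0.    1.09 -1.64] 0.0
rel [-0.0525, 0.0017, -0.0729] [-0.0028, 0.3427, -0.0034]
[470.  28. 260.] [-0.23  0.08  1.98  0.45  1.13 -1.29] 0.0
rel [0.0, 0.0, 0.0] [-0.3974, 0.0867, 0.8353]
[470.  28. 260.] [-0.43  0.12  2.08  0.8   1.16 -0.75] 0.0
rel [0.0, 0.0, 0.0] [-0.2616, 0.2072, 0.9305]
[470.  28. 260.] [-0.54  0.11  2.24  1.09  1.1  -0.05] 0.0
rel [0.0, 0.0, 0.0] [-0.1487, 0.2256, 0.9949]
[478.  28. 220.] [-0.51  0.12  2.41  1.45  0.87  0.65] 0.0
rel [-0.0201, 0.0217, 0.0282] [-0.0899, 0.229, 1.0274]
[487.  28. 180.] [-0.32  0.13  2.52  1.96  0.62  1.34] 0.0
rel [0.0017, 0.0293, 0.0284] [0.0213, 0.2265, 1.0314]
[495.  28. 140.] [0.01 0.12 2.44 2.25 0.09 2.37] 0.0
rel [0.0208, 0.0172, 0.0307] [0.0964, 0.3342, 1.0268]
```

Run:
```python
from plan2 import *
b=V[5]; q5=[-.32,.13,2.52,1.96,.62,1.34]
print('---')
for P in ([430,22,130],[430,22,90],[430,22,60],[450,24,80]):
    q,n=ik(P,RB,[0,.2,2.5,2.9,.4,1.7]); print(P,q.round(2),round(n,3)); delta(P,RB,b)
```

```text
[470.  28. 260.] [ 0.06  0.05  1.95  0.    1.09 -1.64] 0.0
rel [-0.0525, 0.0017, -0.0729] [-0.0028, 0.3427, -0.0034]
[470.  28. 260.] [-0.23  0.08  1.98  0.45  1.13 -1.29] 0.0
rel [0.0, 0.0, 0.0] [-0.3974, 0.0867, 0.8353]
[470.  28. 260.] [-0.43  0.12  2.08  0.8   1.16 -0.75] 0.0
rel [0.0, 0.0, 0.0] [-0.2616, 0.2072, 0.9305]
[470.  28. 260.] [-0.54  0.11  2.24  1.09  1.1  -0.05] 0.0
rel [0.0, 0.0, 0.0] [-0.1487, 0.2256, 0.9949]
[478.  28. 220.] [-0.51  0.12  2.41  1.45  0.87  0.65] 0.0
rel [-0.0201, 0.0217, 0.0282] [-0.0899, 0.229, 1.0274]
[487.  28. 180.] [-0.32  0.13  2.52  1.96  0.62  1.34] 0.0
rel [0.0017, 0.0293, 0.0284] [0.0213, 0.2265, 1.0314]
[495.  28. 140.] [0.01 0.12 2.44 2.25 0.09 2.37] 0.0
rel [0.0208, 0.0172, 0.0307] [0.0964, 0.3342, 1.0268]
---
[430, 22, 130] [-0.01  0.05  2.57  2.52  0.14  2.08] 0.0
rel [0.0365, 0.0654, -0.0116] [0.0964, 0.3342, 1.0268]
[430, 22, 90] [-0.01  0.21  2.6   2.87  0.31  1.72] 0.0
rel [0.058, 0.0884, 0.0131] [0.0964, 0.3342, 1.0268]
[430, 22, 60] [-0.02  0.32  2.6   2.93  0.41  1.65] 0.017
rel [0.0742, 0.1056, 0.0316] [0.0964, 0.3342, 1.0268]
[450, 24, 80] [-0.01  0.26  2.56  2.9   0.34  1.69] 0.0
rel [0.0601, 0.0811, 0.0342] [0.0964, 0.3342, 1.0268]
```

Emit:
send_rows(targets=[-0.0525,0.002,-0.073,0,0.34,0,1,-0.0525,0.002,-0.073,0,0.34,0,1,-0.0525,0.002,-0.073,0,0.34,0,1,-0.0525,0.002,-0.073,0,0.34,0,1,-0.0525,0.002,-0.073,0,0.34,0,1])

```text
clock: 7.63
eef_pos: [473.7, 28.8, 257.5]
tcp_rot: [-3.14, 0.048, -3.02]
contact_force: [-0.4, 0.5, -1.0]
opening: 1.0
grasp_force: 0.0
```

Emit:
send_rows(targets=[0,0,0,-0.4,0.09,0.835,1,0,0,0,-0.4,0.09,0.835,1,0,0,0,-0.4,0.09,0.835,1,0,0,0,-0.4,0.09,0.835,1,0,0,0,-0.4,0.09,0.835,1,0,0,0,-0.4,0.09,0.835,1,0,0,0,-0.4,0.09,0.835,1,0,0,0,-0.4,0.09,0.835,1,0,0,0,-0.4,0.09,0.835,1])

```text
clock: 8.38
eef_pos: [467.9, 27.8, 252.9]
tcp_rot: [2.785, -0.205, 2.457]
contact_force: [-0.3, -1.0, -0.7]
opening: 0.997
grasp_force: 0.0
```

Emit:
send_rows(targets=[0,0,0,-0.26,0.21,0.93,1,0,0,0,-0.26,0.21,0.93,1,0,0,0,-0.26,0.21,0.93,1,0,0,0,-0.26,0.21,0.93,1,0,0,0,-0.26,0.21,0.93,1,0,0,0,-0.26,0.21,0.93,1,0,0,0,-0.26,0.21,0.93,1,0,0,0,-0.26,0.21,0.93,1,0,0,0,-0.26,0.21,0.93,1])

```text
clock: 9.13
eef_pos: [467.9, 28.7, 253.2]
tcp_rot: [2.949, -0.699, 1.53]
contact_force: [-0.2, -0.6, -0.4]
opening: 1.005
grasp_force: 0.0
```

Emit:
send_rows(targets=[0,0,0,-0.15,0.225,0.995,1,0,0,0,-0.15,0.225,0.995,1,0,0,0,-0.15,0.225,0.995,1,0,0,0,-0.15,0.225,0.995,1,0,0,0,-0.15,0.225,0.995,1,0,0,0,-0.15,0.225,0.995,1,0,0,0,-0.15,0.225,0.995,1,0,0,0,-0.15,0.225,0.995,1,0,0,0,-0.15,0.225,0.995,1])

```text
clock: 9.88
eef_pos: [468.4, 29.2, 254.0]
tcp_rot: [-2.516, -0.707, 0.148]
contact_force: [-0.6, 0.1, 0.0]
opening: 0.999
grasp_force: 0.0
```

```bash
python3 - <<'E' | tail -4
from plan2 import *
st=r.sense();print(st['clock'],st['eef_pos'],st['tcp_rot'],st['qpos'].round(3))
delta(*V[4]); delta(*V[5])
E
```

```text
rel [0.0208, 0.0172, 0.0307] [0.0964, 0.3342, 1.0268]
9.8833 [468.44227288  29.19550674 254.03966725] [-2.51613809 -0.7067355   0.14793076] [-0.554  0.121  2.24   1.084  1.098 -0.06 ]
rel [-0.0148, 0.0209, 0.0245] [-0.0869, 0.2348, 1.0177]
rel [-0.0345, 0.0429, 0.0528] [-0.059, 0.5225, 2.0343]
```

Following the branch as planned. Continue, with the last waypoint kept clear of the tray.

Emit:
send_rows(targets=[-0.015,0.021,0.0245,-0.087,0.235,1.018,1,-0.015,0.021,0.0245,-0.087,0.235,1.018,1,-0.015,0.021,0.0245,-0.087,0.235,1.018,1,-0.015,0.021,0.0245,-0.087,0.235,1.018,1,-0.015,0.021,0.0245,-0.087,0.235,1.018,1,-0.015,0.021,0.0245,-0.087,0.235,1.018,1,-0.015,0.021,0.0245,-0.087,0.235,1.018,1,-0.015,0.021,0.0245,-0.087,0.235,1.018,1,-0.015,0.021,0.0245,-0.087,0.235,1.018,1])

```text
clock: 10.63
eef_pos: [478.9, 28.0, 220.5]
tcp_rot: [-2.192, -0.102, -0.806]
contact_force: [-0.9, 0.2, -0.8]
opening: 1.001
grasp_force: 0.0
```

```bash
python3 - <<'E' | tail -4
from plan2 import *
st=r.sense();print(st['clock'],st['eef_pos'],st['tcp_rot'],st['qpos'].round(3))
P=np.array([440.,25,180]); q,n=ik(P,V[5][1],[-.3,.1,2.5,1.96,.62,1.34]); print(q.round(2),n)
b=delta(P,V[5][1]); delta([440,23,90],RB,b)
E
```

```text
10.6333 [478.85297866  27.98081174 220.47146432] [-2.19236049 -0.10187702 -0.80568821] [-0.523  0.122  2.411  1.442  0.88   0.645]
[-0.41  0.08  2.6   1.89  0.66  1.33] 1.0279114493936196e-10
rel [-0.0287, 0.0482, -0.0025] [0.0209, 0.2266, 1.0328]
rel [0.05, 0.0508, 0.055] [0.0964, 0.3342, 1.0268]
```

Emit:
send_rows(targets=[-0.016,0.04,0.01,0.02,0.227,1.032,1,-0.016,0.04,0.01,0.02,0.227,1.032,1,-0.016,0.04,0.01,0.02,0.227,1.032,1,-0.016,0.04,0.01,0.02,0.227,1.032,1,-0.016,0.04,0.01,0.02,0.227,1.032,1,-0.016,0.04,0.01,0.02,0.227,1.032,1,-0.016,0.04,0.01,0.02,0.227,1.032,1,-0.016,0.04,0.01,0.02,0.227,1.032,1,-0.016,0.04,0.01,0.02,0.227,1.032,1])

```text
clock: 11.38
eef_pos: [460.1, 26.2, 181.0]
tcp_rot: [-2.393, 0.566, -1.667]
contact_force: [-0.5, 0.1, 0.1]
opening: 1.002
grasp_force: 0.0
```

```bash
python3 - <<'E' | tail -6
from plan2 import *
st=r.sense();print(st['clock'],st['eef_pos'],st['tcp_rot'],st['qpos'].round(3))
for P in ([440,23,120],[440,23,95]): 
    print(ik(P,RB,[0,.2,2.5,2.9,.3,1.7])[0].round(2)); delta(P,RB)
E
```

```text
rel [0.0208, 0.0172, 0.0307] [0.0964, 0.3342, 1.0268]
11.3833 [460.07923982  26.20224963 181.0376374 ] [-2.39302618  0.56639095 -1.66716467] [-0.385  0.101  2.566  1.905  0.648  1.334]
[-0.01  0.1   2.56  2.67  0.18  1.93]
rel [0.0371, 0.0476, 0.0223] [0.0965, 0.3339, 1.0281]
[-0.01  0.2   2.57  2.85  0.28  1.75]
rel [0.0505, 0.062, 0.0378] [0.0965, 0.3339, 1.0281]
```

Emit:
send_rows(targets=[0.01,0.012,0.006,0.012,0.04,0.125,1,0.015,0.02,0.01,0.024,0.083,0.25,1,0.02,0.026,0.013,0.036,0.125,0.38,1,0.025,0.033,0.016,0.048,0.166,0.51,1,0.03,0.04,0.02,0.06,0.21,0.64,1,0.037,0.048,0.025,0.072,0.25,0.77,1,0.044,0.055,0.032,0.084,0.292,0.9,1,0.05,0.062,0.038,0.096,0.334,1.028,1,0.05,0.062,0.038,0.096,0.334,1.028,1,0.05,0.062,0.038,0.096,0.334,1.028,1,0.05,0.062,0.038,0.096,0.334,1.028,1])

```text
clock: 12.3
eef_pos: [441.2, 23.7, 95.6]
tcp_rot: [-3.138, 0.649, -3.007]
contact_force: [-0.0, -0.1, 0.7]
opening: 1.0
grasp_force: 0.0
```

```bash
python3 - <<'E' | tail -6
from plan2 import *
st=r.sense();print(st['clock'],st['eef_pos'],st['tcp_rot'],st['qpos'].round(3))
f=cams.grab_frame('wrist'); save(f,'w3')
E
```

```text
rel [-0.0201, 0.0217, 0.0282] [-0.0899, 0.229, 1.0274]
[487.  28. 180.] [-0.32  0.13  2.52  1.96  0.62  1.34] 0.0
rel [0.0017, 0.0293, 0.0284] [0.0213, 0.2265, 1.0314]
[495.  28. 140.] [0.01 0.12 2.44 2.25 0.09 2.37] 0.0
rel [0.0208, 0.0172, 0.0307] [0.0964, 0.3342, 1.0268]
12.3 [441.22667095  23.74173725  95.64329992] [-3.13789099  0.64861191 -3.00695439] [-0.018  0.199  2.574  2.826  0.288  1.752]
```

View pics/w3.png

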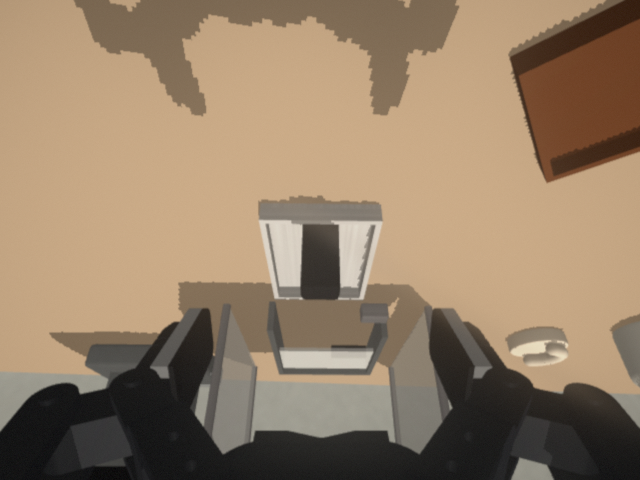

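Run:
```python
import cv2
a=cv2.imread('pics/w3.png')[190:340,240:410]; cv2.imwrite('pics/w3c.png',cv2.resize(a,None,fx=4,fy=4,interpolation=cv2.INTER_CUBIC))
```

```text
(no output)
```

View pics/w3c.png

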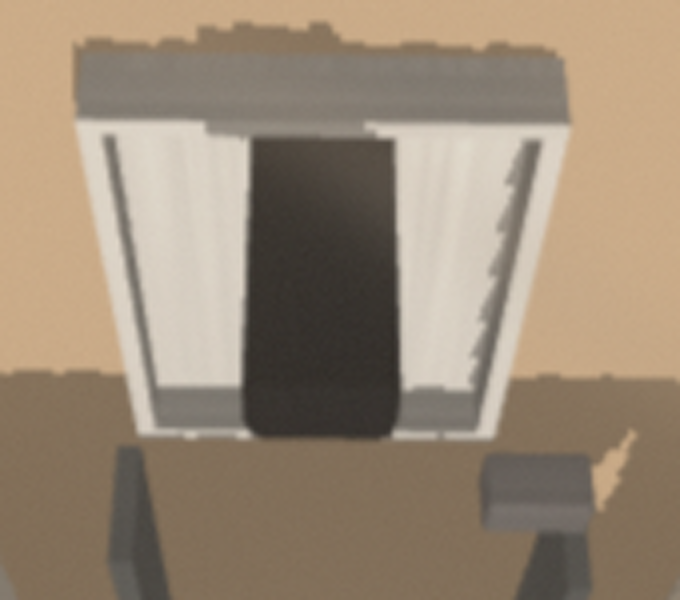

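Run:
```python
from h import *
f=load('w3'); c=lambda u,v,z: ray(f,240+u/4,190+v/4,z)[:2]
P=[c(570,124,14),c(77,120,14),c(140,437,14),c(495,437,14)];fl,fr,pr,pl=P
print('tray',np.round(P,1),[np.linalg.norm(a-b).round(1) for a,b in[(fl,fr),(pl,pr),(fl,pl),(fr,pr)]])
v=(pr+pl-fr-fl)/2; cc=sum(P)/4; print('yaw',np.arctan2(v[1],v[0]),'o',(cc-46*v/np.linalg.norm(v)).round(1), 'bottomfront',c(77,45,0).round(1),c(563,58,0).round(1))
hx=[('guide0',(140,448,0),(-30,-43)),('guide30',(132,567,30),(-30,-43)),('cat f0',(484,457,0),(-30,43)),('cat f16',(482,497,16),(-30,43)),('cat b16',(487,528,16),(-14,43)),('catL f0',(592,458,0),(-30,70))]
A=[];B=[]
for n,p,h in hx:
    q=c(*p); print(n,q.round(1)); A.append(h);B.append(q)
A=np.array(A,float);B=np.array(B)
for yaw in (.10,.125,.15):
    Rz=np.array([[np.cos(yaw),-np.sin(yaw)],[np.sin(yaw),np.cos(yaw)]])
    O=B-A@Rz.T; print(yaw,O.round(1).tolist(),O.mean(0))
H=A-A.mean(0);G=B-B.mean(0);print('fit yaw',np.arctan2((H[:,0]*G[:,1]-H[:,1]*G[:,0]).sum(),(H*G).sum()))
print('handle top back edge', c(262,437,60),c(385,437,60))
```

```text
tray [[479.8  69.1]
 [489.4  -9.3]
 [608.3   4.8]
 [597.4  83.9]] [np.float64(79.0), np.float64(79.8), np.float64(118.5), np.float64(119.7)]
yaw 0.12103809448826935 o [498.1  31.6] bottomfront [487.8 -10.6] [480.3  69.4]
guide0 [645.6   5. ]
guide30 [647.6   5.3]
cat f0 [639.1  91.5]
cat f16 [626.8  87.3]
cat b16 [646.1  92.9]
catL f0 [635.9 118.7]
0.1 [[671.1, 50.8], [673.1, 51.1], [673.2, 51.7], [661.0, 47.5], [664.3, 51.5], [672.8, 52.0]] [669.25491926  50.77701981]
0.125 [[670.0, 51.5], [672.0, 51.7], [674.2, 52.6], [661.9, 48.4], [665.4, 52.0], [674.4, 53.0]] [669.64605312  51.50887151]
0.15 [[668.8, 52.0], [670.8, 52.3], [675.2, 53.5], [662.9, 49.3], [666.4, 52.5], [676.0, 54.0]] [670.01877036  52.25027185]
fit yaw 0.13423258966162305
handle top back edge [504.80129753  23.16612081] [502.20336073  41.87540471]
```

Run:
```python
from kin import *
Rm=Rt(.123,np.deg2rad(37)); o=(498.1,31.3)
q=r.sense()['qpos']
for b in (60,30,0):
    p=grasp_tcp(o,Rm,45,b); q,n=ik(p,Rm,q); print(p.round(1),q.round(2),round(n,4)); delta(p,Rm)
```

```text
[473.6  28.3  77.7] [0.01 0.29 2.52 2.93 0.32 1.69] 0.0
rel [-0.0157, 0.0006, 0.0342] [0.0029, 0.0026, 0.0081]
[491.5  30.5  53.8] [0.02 0.39 2.49 2.97 0.38 1.64] 0.0
rel [-0.0156, 0.0005, 0.0642] [0.0029, 0.0026, 0.0081]
[509.4  32.7  29.8] [0.03 0.47 2.46 3.   0.44 1.62] 0.0
rel [-0.0155, 0.0004, 0.0942] [0.0029, 0.0026, 0.0081]
```

Emit:
send_rows(targets=[-0.0155,0.0005,0.015,0.003,0.003,0.008,1,-0.0155,0.0005,0.034,0.003,0.003,0.008,1,-0.0155,0.0005,0.054,0.003,0.003,0.008,1,-0.0155,0.0005,0.074,0.003,0.003,0.008,1,-0.0155,0.0005,0.087,0.003,0.003,0.008,1,-0.0155,0.0005,0.094,0.003,0.003,0.008,1,-0.0155,0.0005,0.094,0.003,0.003,0.008,1,-0.0155,0.0005,0.094,0.003,0.003,0.008,1])

```text
clock: 13.02
eef_pos: [508.3, 31.8, 29.4]
tcp_rot: [3.139, 0.643, -3.025]
contact_force: [-0.0, 0.1, -0.1]
opening: 0.999
grasp_force: 0.0
```

Emit:
send_rows(targets=[0,0,0,0,0,0,-1,0,0,0,0,0,0,-1,0,0,0,0,0,0,-1,0,0,0,0,0,0,-1,0,0,0,0,0,0,-1,0,0,0,0,0,0,-1,0,0,0,0,0,0,-1,0,0,0,0,0,0,-1], grip_force=60)

```text
clock: 13.68
eef_pos: [509.0, 32.0, 30.1]
tcp_rot: [3.138, 0.645, -3.027]
contact_force: [-3.8, -0.4, 8.1]
opening: 0.273
grasp_force: 58.9
```

Run:
```python
from kin import *
st=r.sense(); q=st['qpos'];print(q.round(3),st['contact_force'],st['eef_pos'],st['tcp_rot'])
R0=rot(st['tcp_rot']); g=st['eef_pos']-19*R0[:,2]; print('g',g,'tray yaw',st['tcp_rot'][2]+np.pi)
O=np.array([671.5,51.5]);yaw=.125;u=np.array([np.cos(yaw),np.sin(yaw)]);l=np.array([-u[1],u[0]])
print('handle in hood',(g[:2]-O)@u,(g[:2]-O)@l)
Rm=Rt(.125,np.deg2rad(37))
for x,y in((-150,0),(-130,0),(-100,0),(-15,0),(4,0),(4,24)):
    o=O+x*u+y*l; p=np.r_[o,g[2]]+19*Rm[:,2]; q,n=ik(p,Rm,q); print(x,y,q.round(2),round(n,4)); delta(p,Rm)
```

```text
[0.018 0.474 2.459 2.996 0.438 1.626] [-3.76568229 -0.39477074  8.05871105] [509.04099253  31.98131947  30.09835427] [ 3.13772636  0.64523157 -3.02712523]
g [497.69795821  30.60326745  45.2784908 ] tray yaw 0.11446742208346894
handle in hood -175.05127498214375 0.9350339351406172
-150 0 [0.03 0.48 2.41 2.99 0.4  1.63] 0.0
rel [-0.02, -0.0007, 0.0151] [-0.0025, -0.0005, -0.0084]
-130 0 [0.03 0.49 2.37 2.98 0.36 1.64] 0.0
rel [-0.036, -0.0005, 0.0271] [-0.0025, -0.0005, -0.0084]
-100 0 [0.04 0.51 2.31 2.98 0.32 1.66] 0.0
rel [-0.06, -0.0003, 0.0451] [-0.0025, -0.0005, -0.0084]
-15 0 [0.06 0.56 2.13 2.93 0.2  1.72] 0.0
rel [-0.1279, 0.0004, 0.0963] [-0.0025, -0.0005, -0.0084]
4 0 [0.06 0.58 2.09 2.91 0.17 1.75] 0.0
rel [-0.1431, 0.0006, 0.1077] [-0.0025, -0.0005, -0.0084]
4 24 [0.11 0.58 2.09 3.08 0.17 1.62] 0.0
rel [-0.1429, 0.0246, 0.1076] [-0.0025, -0.0005, -0.0084]
```

Emit:
send_rows(targets=[-0.006,-0.001,0.0045,-0.0025,0,-0.008,-1,-0.012,-0.001,0.009,-0.0025,0,-0.008,-1,-0.018,-0.001,0.0135,-0.0025,0,-0.008,-1,-0.024,-0.001,0.018,-0.0025,0,-0.008,-1,-0.03,-0.001,0.0225,-0.0025,0,-0.008,-1,-0.036,-0.0007,0.027,-0.0025,0,-0.008,-1,-0.042,-0.0006,0.0315,-0.0025,0,-0.008,-1,-0.048,-0.0005,0.036,-0.0025,0,-0.008,-1,-0.054,-0.0004,0.0405,-0.0025,0,-0.008,-1,-0.06,-0.0003,0.045,-0.0025,0,-0.008,-1,-0.06,-0.0003,0.045,-0.0025,0,-0.008,-1])

```text
clock: 14.6
eef_pos: [584.7, 40.6, 30.1]
tcp_rot: [3.141, 0.645, -3.017]
contact_force: [1.4, -0.0, 0.7]
opening: 0.269
grasp_force: 59.3
```

```bash
cat > stt.py <<'E'
from kin import *
import sys
st=r.sense(); R0=rot(st['tcp_rot']); g=st['eef_pos']-19*R0[:,2]
O=np.array([671.5,51.5]);yaw=.125;u=np.array([np.cos(yaw),np.sin(yaw)]);l=np.array([-u[1],u[0]])
print(round(st['clock'],2),'hood x,y,h',((g[:2]-O)@u).round(2),((g[:2]-O)@l).round(2),g[2].round(2),'yaw',round(np.arctan2(R0[1,2],R0[0,2]),4),'tilt',round(st['tcp_rot'][1],3))
F=st['contact_force'];print('F hood',(F[:2]@u).round(1),(F[:2]@l).round(1),F[2].round(1),'tq',st['wrist_torque'].round(2),'q',st['qpos'].round(2),'grip',st['opening'])
a=[float(v) for v in sys.argv[1:]]
for x,y in zip(a[::2],a[1::2]):
    Rm=Rt(.125,np.deg2rad(37)); p=np.r_[O+x*u+y*l,45.2]+19*Rm[:,2]; print(x,y,end=' '); delta(p,Rm)
E
python3 stt.py -70 0 -40 0 -12 0
python3 - <<'E'
from h import *
save(cams.grab_frame('scene'),'s3'); save(cams.grab_frame('wrist'),'w4')
E
```

```text
14.6 hood x,y,h -98.93 -0.04 45.33 yaw 0.1251 tilt 0.645
F hood 1.3 -0.2 0.7 tq [ 0.07  0.05 -0.12] q [0.04 0.51 2.31 2.97 0.32 1.66] grip 0.26905731062317934
-70.0 0.0 rel [-0.023, 0.0, 0.0175] [0.0001, -0.0003, -0.0004]
-40.0 0.0 rel [-0.047, 0.0001, 0.0355] [0.0001, -0.0003, -0.0004]
-12.0 0.0 rel [-0.0694, 0.0001, 0.0524] [0.0001, -0.0003, -0.0004]
```

Emit:
send_rows(targets=[-0.006,0,0.0045,0,0,0,-1,-0.0115,0,0.0088,0,0,0,-1,-0.017,0,0.013,0,0,0,-1,-0.023,0,0.0175,0,0,0,-1,-0.023,0,0.0175,0,0,0,-1])

```text
clock: 15.12
eef_pos: [613.1, 44.1, 30.1]
tcp_rot: [3.141, 0.646, -3.017]
contact_force: [2.8, 0.3, 3.4]
opening: 0.272
grasp_force: 59.6
```

Emit:
send_rows(targets=[-0.006,0,0.0045,0,0,0,-1,-0.012,0,0.009,0,0,0,-1,-0.018,0,0.0135,0,0,0,-1,-0.024,0,0.018,0,0,0,-1,-0.024,0,0.018,0,0,0,-1])

```text
clock: 15.53
eef_pos: [642.9, 47.8, 30.1]
tcp_rot: [3.141, 0.646, -3.017]
contact_force: [3.9, 1.0, 2.8]
opening: 0.27
grasp_force: 59.6
```

```bash
python3 stt.py -15 0 -5 0 4 0
```

```text
15.53 hood x,y,h -40.24 -0.07 45.31 yaw 0.1251 tilt 0.646
F hood 4.0 0.5 2.8 tq [ 0.12 -0.37 -0.04] q [0.05 0.54 2.18 2.94 0.24 1.71] grip 0.2697134508116587
-15.0 0.0 rel [-0.0201, 0.0001, 0.0153] [0.0001, 0.0, -0.0006]
-5.0 0.0 rel [-0.0281, 0.0001, 0.0213] [0.0001, 0.0, -0.0006]
4.0 0.0 rel [-0.0353, 0.0001, 0.0267] [0.0001, 0.0, -0.0006]
```

Emit:
send_rows(targets=[-0.005,0,0.0038,0,0,0,-1,-0.01,0,0.0076,0,0,0,-1,-0.015,0,0.0114,0,0,0,-1,-0.02,0,0.0152,0,0,0,-1,-0.02,0,0.0152,0,0,0,-1])

```text
clock: 15.95
eef_pos: [667.6, 51.0, 30.2]
tcp_rot: [3.141, 0.646, -3.017]
contact_force: [1.4, -1.3, 6.2]
opening: 0.263
grasp_force: 60.2
```

Emit:
send_rows(targets=[-0.002,0,0.0015,0,0,0,-1,-0.004,0,0.003,0,0,0,-1,-0.006,0,0.0045,0,0,0,-1,-0.008,0,0.006,0,0,0,-1,-0.008,0,0.006,0,0,0,-1])

```text
clock: 16.37
eef_pos: [675.6, 51.9, 30.1]
tcp_rot: [3.141, 0.644, -3.017]
contact_force: [-14.0, -3.3, 22.2]
opening: 0.268
grasp_force: 63.3
```

```bash
python3 stt.py 4 0
```

```text
16.37 hood x,y,h -7.26 -0.07 45.29 yaw 0.1251 tilt 0.644
F hood -14.3 -1.5 22.2 tq [ 0.09  0.   -0.03] q [0.05 0.57 2.11 2.91 0.19 1.74] grip 0.2683657945768085
4.0 0.0 rel [-0.009, 0.0001, 0.0068] [0.0, -0.0015, -0.0007]
```

Emit:
send_rows(targets=[-0.0004,0,-0.0006,0,0,0,-1,-0.0004,0,-0.0006,0,0,0,-1,-0.0004,0,-0.0006,0,0,0,-1])

```text
clock: 16.62
eef_pos: [675.6, 51.9, 30.1]
tcp_rot: [3.141, 0.643, -3.018]
contact_force: [-9.0, -1.8, 14.6]
opening: 0.269
grasp_force: 61.7
```

```bash
python3 stt.py 2 0
```

```text
16.62 hood x,y,h -7.3 -0.1 45.31 yaw 0.1251 tilt 0.643
F hood -9.2 -0.7 14.6 tq [ 0.07  0.04 -0.01] q [0.05 0.57 2.11 2.91 0.19 1.75] grip 0.2690922991266048
2.0 0.0 rel [-0.0074, 0.0001, 0.0057] [0.0001, -0.0023, -0.0008]
```

Emit:
send_rows(targets=[-0.0005,0,-0.0007,0,0,0,-1,-0.0025,0,0.0008,0,0,0,-1,-0.0045,0,0.0023,0,0,0,-1,-0.0065,0,0.0038,0,0,0,-1,-0.0085,0,0.0053,0,0,0,-1,-0.0085,0,0.0053,0,0,0,-1])

```text
clock: 17.12
eef_pos: [684.8, 53.0, 30.1]
tcp_rot: [3.141, 0.641, -3.018]
contact_force: [-9.8, -3.1, 9.3]
opening: 0.271
grasp_force: 61.5
```

```bash
python3 stt.py 4 0
```

```text
17.12 hood x,y,h 2.02 -0.18 45.33 yaw 0.1248 tilt 0.641
F hood -10.1 -1.8 9.3 tq [-0.03  0.39 -0.03] q [0.05 0.57 2.09 2.89 0.17 1.76] grip 0.27120785980166057
4.0 0.0 rel [-0.0016, 0.0002, 0.0013] [-0.0001, -0.0047, -0.0009]
```

Emit:
send_rows(targets=[-0.001,0,0.0005,0,0,0,-1,-0.0017,0,0.001,0,0,0,-1,-0.0017,0,0.001,0,0,0,-1])

```text
clock: 17.37
eef_pos: [686.2, 53.2, 30.1]
tcp_rot: [3.141, 0.64, -3.018]
contact_force: [-12.0, -2.9, 11.4]
opening: 0.268
grasp_force: 61.9
```

Emit:
send_rows(targets=[0,0.002,0,0,0,0,-1,0,0.004,0,0,0,0,-1,0,0.006,0,0,0,0,-1,0,0.008,0,0,0,0,-1,0,0.008,0,0,0,0,-1])

```text
clock: 17.78
eef_pos: [685.9, 60.6, 30.1]
tcp_rot: [3.14, 0.641, -3.02]
contact_force: [-6.3, -6.8, 6.6]
opening: 0.267
grasp_force: 60.7
```

```bash
python3 stt.py 4 24
```

```text
17.78 hood x,y,h 4.06 7.21 45.36 yaw 0.1235 tilt 0.641
F hood -7.0 -5.9 6.6 tq [-0.74  0.28 -1.04] q [0.07 0.57 2.09 2.95 0.17 1.72] grip 0.26726707677184974
4.0 24.0 rel [0.0001, 0.0168, 0.0001] [-0.0009, -0.0048, -0.0029]
```

Emit:
send_rows(targets=[0,0.0025,0,0,0,0,-1,0,0.005,0,0,0,0,-1,0,0.0075,0,0,0,0,-1,0,0.01,0,0,0,0,-1,0,0.0125,0,0,0,0,-1,0,0.0125,0,0,0,0,-1])

```text
clock: 18.28
eef_pos: [684.4, 73.1, 30.1]
tcp_rot: [3.14, 0.641, -3.02]
contact_force: [-6.6, -5.8, 5.3]
opening: 0.268
grasp_force: 60.6
```

```bash
python3 stt.py 4 24
```

```text
18.28 hood x,y,h 4.14 19.84 45.35 yaw 0.1238 tilt 0.641
F hood -7.2 -4.9 5.3 tq [-0.7   0.25 -1.01] q [0.1  0.57 2.09 3.04 0.17 1.65] grip 0.2677374881389131
4.0 24.0 rel [0.0001, 0.0042, 0.0] [-0.0007, -0.0046, -0.0028]
```

Sliding freely in the pocket. Creep to the left wall.

Emit:
send_rows(targets=[0,0.001,0,0,0,0,-1,0,0.002,0,0,0,0,-1,0,0.003,0,0,0,0,-1,0,0.003,0,0,0,0,-1])

```text
clock: 18.62
eef_pos: [684.1, 75.8, 30.1]
tcp_rot: [3.14, 0.641, -3.02]
contact_force: [-6.0, -7.5, 5.3]
opening: 0.267
grasp_force: 60.6
```

Emit:
send_rows(targets=[0,0.0007,0,0,0,0,-1,0,0.0014,0,0,0,0,-1,0,0.0014,0,0,0,0,-1])

```text
clock: 18.87
eef_pos: [684.0, 76.3, 30.1]
tcp_rot: [3.14, 0.641, -3.022]
contact_force: [-5.3, -13.5, 5.9]
opening: 0.272
grasp_force: 60.9
```

```bash
python3 stt.py 4 24
```

```text
18.87 hood x,y,h 4.09 23.13 45.36 yaw 0.1222 tilt 0.641
F hood -6.9 -12.7 5.9 tq [-1.76  0.18 -1.81] q [0.1  0.57 2.09 3.07 0.17 1.63] grip 0.2717481899455092
4.0 24.0 rel [0.0001, 0.0009, 0.0001] [-0.0017, -0.0047, -0.0045]
```

Emit:
send_rows(targets=[0.0008,-0.0003,-0.0006,0,0,0,-1,0.0016,-0.0005,-0.0012,0,0,0,-1,0.0024,-0.0005,-0.0018,0,0,0,-1,0.0024,-0.0005,-0.0018,0,0,0,-1])

```text
clock: 19.2
eef_pos: [681.6, 76.0, 30.2]
tcp_rot: [3.14, 0.642, -3.021]
contact_force: [0.1, -9.4, 1.6]
opening: 0.27
grasp_force: 60.0
```

```bash
python3 stt.py 0 24
```

```text
19.2 hood x,y,h 1.66 23.1 45.37 yaw 0.1231 tilt 0.642
F hood -1.1 -9.4 1.6 tq [-1.3   0.11 -1.48] q [0.1  0.57 2.1  3.07 0.17 1.63] grip 0.269823316742169
0.0 24.0 rel [0.0014, 0.0009, -0.0009] [-0.0012, -0.0039, -0.0037]
```

Emit:
send_rows(targets=[0,0,0,0,0,0,-0.1,0,0,0,0,0,0,-0.1,0,0,0,0,0,0,-0.1,0,0,0,0,0,0,-0.1,0,0,0,0,0,0,-0.1,0,0,0,0,0,0,-0.1])

```text
clock: 19.7
eef_pos: [682.5, 77.6, 31.0]
tcp_rot: [3.141, 0.644, -3.017]
contact_force: [0.7, -0.7, -0.8]
opening: 0.45
grasp_force: 0.0
```

Emit:
send_rows(targets=[0,0,-0.005,0,0,0,-0.1,0,0,-0.012,0,0,0,-0.1,0.005,0,-0.02,0,0,0,-0.1,0.015,0,-0.03,0,0,0,-0.1,0.03,0,-0.041,0,0,0,-0.1,0.046,0,-0.053,0,0,0,-0.1,0.062,0,-0.065,0,0,0,-0.1,0.078,0,-0.077,0,0,0,-0.1,0.094,0,-0.089,0,0,0,-0.1,0.11,0,-0.101,0,0,0,-0.1,0.11,0,-0.101,0,0,0,-0.1])

```text
clock: 20.62
eef_pos: [529.7, 58.4, 44.9]
tcp_rot: [3.141, 0.639, -3.017]
contact_force: [-1.6, 0.9, -0.0]
opening: 0.456
grasp_force: 0.0
```

```bash
python3 stt.py
python3 - <<'E'
from h import *
f=cams.grab_frame('wrist'); save(f,'w5'); s=cams.grab_frame('scene'); save(s,'s5')
a=cv2.resize(f['color'][170:400,190:470],(560,460),interpolation=cv2.INTER_CUBIC)
b=cv2.resize(s['color'][170:330,270:350+0],(230,460),interpolation=cv2.INTER_CUBIC) if 0 else cv2.resize(s['color'][215:305,335:440],(240,206),interpolation=cv2.INTER_CUBIC)
c=np.zeros((460,800,3),np.uint8); c[:,:560]=a; c[:206,560:]=b; cv2.imwrite('pics/w5c.png',c)
E
```

```text
20.62 hood x,y,h -151.2 24.48 60.19 yaw 0.1252 tilt 0.639
F hood -1.5 1.1 -0.0 tq [-0.01  0.36  0.02] q [0.1  0.43 2.41 3.09 0.34 1.6 ] grip 0.45623111939475236
```

View pics/w5c.png

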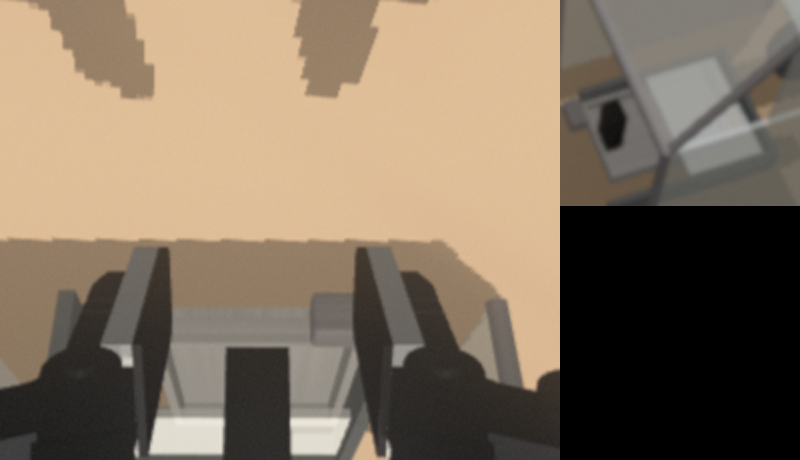

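The picture shows the tray's front edge, at about (240,325), sitting behind the catch block at (330,318). The tray lies square against the left side and the gripper is well clear of it.

```bash
python3 -c "
from rig import r
print(r.sign_off())"
```

```text
the job is handed in; nothing more can be done
None
```

The tray is in the slot, locked behind the catch block and against the left wall, released with the gripper clear, and the job was handed in at about 20.7 s; on the way to the mouth the arm lifted the tray about 25 mm off the bench and set it down again, because a wrist joint reached its limit.

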